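Eject a cast tile from its mould and slide it onto the drying rack

TASK

Get the cast plaster tile out of its mould: first take away the wooden bar lying across the mould and lay it flat and lengthways on the green mat. Then press the red lever fully down so that the tile is lifted out of the cavity, and slide the tile off the mould onto the drying rack beside it, so that it lies flat, squarely and wholly on the rack. Keep the tile level all the way, never letting it tip over or fall, and do not disturb the paint jars or the brush cup.

Things in the scene. Friction and masses are not known exactly. Their poses are not given: they have to be found in the camera images.
- press: Blue mould, fixed: 146 (x) x 156 (y) mm, rim 48 mm high. Cavity 106 x 116 mm, 20 mm deep; its floor is an aluminium ejector plate that the lever raises by 23 mm, to 3 mm above the rim. Origin under its centre on the table, z up. The lever is on its -x side (towards the robot); the rack is on its +y or -y side, the mat on the other.
- lever (a joint): Ejector lever on the mould's -x side, hinged along the mould's y, 81 mm from the mould's centre and 34 mm above the table. 0: raised 25 degrees above level; 0.5 rad: fully down at its stop, ejector plate fully raised (46 mm per rad). Stiff: takes 5 to 10 N down on the pad and stays where it is left.
- lever_pad (a point): Middle of the top of the red pad (34 mm long, 36 mm wide) at the lever's free end, about 102 mm from the hinge; it moves with the lever, from about 84 mm above the table when raised to about 36 mm when fully down.
- tile: White cast plaster tile with a terracotta flower, 100 (its x) x 110 (its y) x 18 mm, 0.2 to 0.4 kg. Origin in the centre of its underside, z up. It starts flat in the cavity with about 3 mm play to each wall, its top 2 mm below the rim; raised by the lever its underside is 3 mm above the rim. It must leave along the mould's y axis.
- bar: Wooden strike-off bar, 180 (its x) x 28 (its y) x 24 (z) mm, 0.12 kg, loose, lying across the rim of the mould. Origin in the centre of its underside.
- rack: Low drying rack of pale wooden slats, fixed, 140 (its x) x 170 (its y) mm, slat tops 44 mm above the table (4 mm below the mould's rim). The slats run along its y, which is within 3 degrees of the mould's y; the gap to the mould is 5 to 14 mm. Origin under its centre on the table, z up. It has no end stops.
- mat: Dark green mat, fixed, 220 (its x, lengthways) x 130 (its y) mm, 3 mm thick, lying on the table on the side of the mould away from the rack. Origin in the centre of its underside.
- jar_red: Bystander: red paint jar with white cap, 58 mm across, 84 mm high, loose. Origin in the centre of its underside.
- jar_yellow: Bystander: yellow paint jar with white cap, 58 mm across, 84 mm high, loose. Origin in the centre of its underside.
- brush_cup: Bystander: white cup with brushes, 72 mm across, 85 mm high, brushes up to 180 mm, loose. Origin in the centre of its underside.
Mind the look-alikes: they are no part of the job. Of the things that look like the tile, the largest one is meant. There is more than one size of the bar; the one meant has the size given above.

How it is judged:
By the outcome, as a careful person would: the job done as asked, in the order asked, and still so for the second after the job is handed in, with the robot touching nothing.
It also fails if it takes over 72 s, if anything falls off the work surface, if the arm or the gripper's body presses on something with over 40 N, if the wrist force passes 120 N, or if a joint passes its speed limit or range.

ROBOT

A 6-joint arm with a two-finger parallel gripper is mounted at the origin on the work surface. World frame = base frame: x ahead of the robot, y to its left, z up, the work surface at z = 0. Lengths are in mm, angles in rad, forces in N, time in s.
With the tool pointing down it reaches from about 300 to 850 mm from the base axis. Payload 5.4 kg.
Tool frame: the origin (TCP) lies between the finger pads; the fingertips stand 22 mm ahead of it and the grasp point (between the pads) lies 3 mm ahead of it (arm.nose_length is the distance from the TCP to the fingertips, in mm); z points along the fingers, y is the line along which they close (so a half turn about z gives the same grasp; the last joint's range is limited). The gripper opens to 85 mm and grips with 20 to 120 N. Pads are 22 mm wide; open, the fingers measure 114 mm over their backs; the gripper's body (76 mm by 85 mm) begins 54 mm behind the grasp point. The pads swing forward as they close: fully open they stand 13 mm farther back than shut.
Start: joints at [-1.367, 0.158, 1.597, -0, 1.386, -0.21], TCP at [231.178, -526.463, 228.699] pointing down, gripper open.
Joint ranges: [-2.91, 2.91], [-0.94, 2.29], [0.18, 2.7], [-1.29, 4.43], [0.17, 2.64], [-3, 3]. Speed limits (rad/s): [2.57, 2.57, 3.14, 3.14, 3.14, 3.14].

INTERFACE

Orientations are given as a unit quaternion [x, y, z, w].
In Python, from station import arm gives the robot as it stands.
- The arm moves only by the tool play_rows, never from a script. Its argument "moves" is a list of rows, each a list of 7 numbers: the shift along the world's x, y, z each as a share of 80 cm, from -1 to 1, then the turn, a rotation vector about the world's x, y, z each as a share of 2 rad, from -1 to 1, then the closure, from 0 (fully open) to 1 (shut). A call has 1 to 5 rows; each row shifts and turns the commanded pose from where the row before left it; what a row does not reach is not made up. A row lasts 1/10 s, in which the tool goes at most 50 mm and 8.59 degrees, less where a joint would pass 70% of its speed; a pose out of reach is approached as far as the arm can. A call with a number of a shift or a turn outside -1 to 1 is refused whole. A call with a gripper value outside its range is refused whole. The fingers move at their own pace and stop on an object; the grip force is fixed at half the most. Time passes only in rows, so rows that do not move let the fingers close. It gives the time, the measured TCP pose, the force, the opening and the grip force at its end, in the units of the state.
- arm.get_obs(): the state, without advancing time (a new reading comes with each control period).
- arm.read_camera(name): name is "scene" or "top" or "wrist"; returns (picture, depth): 400x640x3 uint8, red, green, blue; 400x640 float32, mm along the optical axis (not along the pixel's ray), 0 where there is no reading.
- arm.camera_params(name): a dict with "camera_matrix" (3x3 intrinsics, pixels), "rvec" (rotation vector, rad) and "tvec" (3), from world to camera coordinates, as OpenCV has them; the wrist camera has in their place "tool_from_camera" (4x4, takes a point from camera to tool coordinates, whose origin is the TCP and whose axes are the flange's). Camera axes: x right, y down, z forward; pixel columns grow to the right and rows downward; lengths in mm; the calibration is good to about 2 mm. A picture is of the moment at which its call begins: read the wrist's pose just before it. camera_params takes no time and is no camera call.
- arm.hand_in(): hands the job in; it is judged then, once.
The state is a dict: "t": time; "q": joint angles; "qvel": joint speeds; "joint_efforts": joint torques, N m; "ee_pos": TCP position; "orientation": TCP orientation; "force": force on the tool from outside, world axes, zero at the start; "ft_torque": the same for the moment, N m; "finger_gap": finger opening in mm; "grip_force": force on a finger pad.
Only numpy, scipy, OpenCV 4.12 (cv2) and the standard library are available. Lean on these libraries where they do the work, as an engineer would, in place of code of your own. Each camera call takes 0.05 s, during which the arm holds its last target. There are 200 camera calls.

## Working session

There is one attempt and no reset: what is moved stays moved. The work goes in short steps, Python scripts to look and compute and a tool call to move; the robot and the scene stay as the last step left them, time stands still between calls to the robot, and variables do not carry over. Pictures are saved under pics/ and viewed, at most 13 in all, crops included, and the job is handed in when it is done.

Besides the shell and the picture viewer there is one more tool, called after "Emit:" by a JSON object that holds its "name" and its "arguments". play_rows: Moves the arm, as the interface text tells. Shift numbers are shares of 80 cm and turn numbers shares of 2 rad, none past 1 either way. Its arguments: {"type":"object","properties":{"moves":{"type":"array"}},"required":["moves"]}

```bash
ls; mkdir -p pics; python3 - <<'E'
from station import arm
import cv2,numpy as np
o=arm.get_obs();print(o)
for n in("top","scene"):
    im,d=arm.read_camera(n);cv2.imwrite(f"pics/{n}0.png",im[:,:,::-1]);np.save(f"pics/{n}0.npy",d)
    p=arm.camera_params(n);print(n,p)
print(arm.camera_params("wrist"),arm.nose_length)
E
```

```text
pics
{'t': 0.0, 'q': array([-1.36710847e+00,  1.59029328e-01,  1.59827207e+00, -1.79805977e-05,
        1.38620363e+00, -2.10071700e-01]), 'qvel': array([-1.04513567e-03,  7.28522150e-05,  5.40966097e-04, -4.55852536e-04,
        1.03628084e-03, -2.00266160e-03]), 'joint_efforts': array([ 6.66114920e-04, -3.95994043e+01, -3.31432593e+01, -9.46253022e-05,
        8.29848752e-03, -1.13397479e-05]), 'ee_pos': array([ 231.04302864, -525.86000359,  227.70803877]), 'orientation': array([ 9.78675806e-01,  2.05408745e-01, -5.78385460e-06, -9.56213958e-04]), 'force': array([-0.4168136 , -0.14677964, -0.36310212]), 'ft_torque': array([-0.03822867, -0.04969735,  0.00023204]), 'grip_force': 0.0, 'finger_gap': 85.52907288807206}
top {'camera_matrix': array([[444.00324808,   0.        , 320.96667873],
       [  0.        , 444.00324808, 196.06142792],
       [  0.        ,   0.        ,   1.        ]]), 'rvec': array([ 2.13325409, -2.10522179,  0.17891875]), 'tvec': array([  -3.97428284,  602.29344407, 1228.20039495])}
scene {'camera_matrix': array([[477.80639621,   0.        , 307.64625133],
       [  0.        , 477.80639621, 190.97453307],
       [  0.        ,   0.        ,   1.        ]]), 'rvec': array([ 1.66081626,  2.19903789, -0.59738237]), 'tvec': array([ 161.66984579, -458.64356681, 1943.76640304])}
{'camera_matrix': array([[330.22341504,   0.        , 317.87128328],
       [  0.        , 330.22341504, 196.11678876],
       [  0.        ,   0.        ,   1.        ]]), 'tool_from_camera': array([[ 2.69068948e-04, -9.45877645e-01, -3.24523356e-01,
         8.36076948e+01],
       [ 9.99999964e-01,  2.53571655e-04,  9.00433735e-05,
         3.42685612e-01],
       [-2.88008936e-06, -3.24523369e-01,  9.45877679e-01,
        -1.46203823e+02],
       [ 0.00000000e+00,  0.00000000e+00,  0.00000000e+00,
         1.00000000e+00]])} 22.0
```

View pics/top0.png

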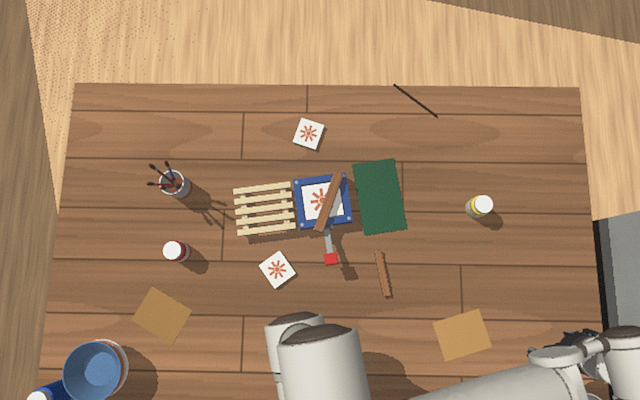

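View pics/scene0.png

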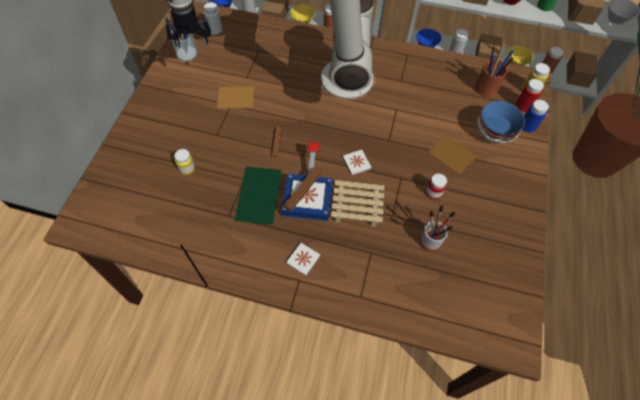

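The top view shows the mould at about (323,202) and the rack to its left (+y) at (264,208). The mat is at (380,197), and the lever pad at (331,258). The bar lies obliquely from (318,230) to (340,175). The small tiles at (309,133) and (277,269) and the small bar at (382,274) are look-alikes. The scene view agrees.

```bash
cat > h.py <<'E'
from station import arm
import cv2,numpy as np
from scipy.spatial.transform import Rotation as R
def cam(n):
    "camera matrix, world-from-camera rotation, camera centre"
    p=arm.camera_params(n);K=p["camera_matrix"]
    if n=="wrist":
        o=arm.get_obs();Rt=R.from_quat(o["orientation"]).as_matrix();T=p["tool_from_camera"]
        return K,Rt@T[:3,:3],Rt@T[:3,3]+o["ee_pos"]
    r=cv2.Rodrigues(p["rvec"])[0];return K,r.T,-r.T@p["tvec"]
def ray(c,uv,z):
    K,Rw,C=c;uv=np.atleast_2d(uv).astype(float)
    d=np.c_[uv,np.ones(len(uv))]@np.linalg.inv(K).T@Rw.T
    return C+d*((z-C[2])/d[:,2])[:,None]
def cloud(c,d):
    K,Rw,C=c;v,u=np.mgrid[:400,:640]
    return (np.stack([(u-K[0,2])/K[0,0],(v-K[1,2])/K[1,1],np.ones_like(d)],-1)*d[...,None])@Rw.T+C
def biggest(m):
    cs=cv2.findContours(m.astype(np.uint8),cv2.RETR_EXTERNAL,cv2.CHAIN_APPROX_NONE)[0]
    return max(cs,key=cv2.contourArea)[:,0]
def rect(c,cont,z):
    "centre, sizes, angle (deg, of first size) of the min-area rectangle of a contour cast on plane z"
    P=ray(c,cont,z)[:,:2].astype(np.float32);b=cv2.boxPoints(cv2.minAreaRect(P))
    e=[b[1]-b[0],b[2]-b[1]];out=[b.mean(0).round(1)]
    for x in e:
        a=np.degrees(np.arctan2(x[1],x[0]));out.append((round(float(np.linalg.norm(x)),1),round(float((a+90)%180-90),1)))
    return out
E
python3 - <<'E'
from h import *
im=cv2.imread("pics/top0.png");d=np.load("pics/top0.npy");c=cam("top")
hsv=cv2.cvtColor(im,cv2.COLOR_BGR2HSV);H,S,V=cv2.split(hsv)
W=cloud(c,d);Z=W[...,2]
v,u=np.mgrid[:400,:640]
near=(abs(u-323)<100)&(abs(v-202)<75)
print("table z",np.median(Z[230:245,180:220]),"cam",c[2])
print("mat",rect(c,biggest((H>50)&(H<90)&(S>80)&near),3))
print("press",rect(c,biggest((H>100)&(H<130)&(S>100)&near),48))
print("rackZ",np.median(Z[185:230,240:290]), "rack",rect(c,biggest((Z>25)&(u<296)&(u>225)&(v>170)&(v<245)),44))
red=((H<6)|(H>174))&(S>170)&(V>120)&(abs(u-331)<15)&(abs(v-258)<15);print("pad",rect(c,biggest(red),84),np.median(Z[red]))
b=(Z>61)&(abs(u-325)<45)&(abs(v-202)<42)&(v<240)
print("bar",rect(c,biggest(b),72),np.median(Z[b]),b.sum())
for n,m in(("jr",(168,190,240,262)),("jy",(465,498,192,220)),("cup",(145,195,160,200))):
    k=(Z>60)&(u>m[0])&(u<m[1])&(v>m[2])&(v<m[3]);print(n,np.median(W[k],0))
cv2.imwrite("pics/topcrop.png",cv2.resize(im[150:280,220:420],None,fx=4,fy=4,interpolation=cv2.INTER_CUBIC))
E
```

```text
table z 0.6778578667153852 cam [ 369.34778162  -15.74003251 1317.03601524]
mat [array([ 614.8, -168.9], dtype=float32), (127.3, -80.1), (217.2, 9.9)]
press [array([588.8,  20.8], dtype=float32), (113.1, -81.3), (145.2, 8.7)]
rackZ 41.90154853233571 rack [array([564.9, 171.4], dtype=float32), (169.9, -81.7), (142.1, 8.3)]
pad [array([422.4, -25.2], dtype=float32), (32.7, -81.1), (28.9, 8.9)] 85.89829304371119
bar [array([583.7, -15.8], dtype=float32), (180.4, -18.8), (28.5, 71.2)] 72.5006907102944 658
jr [438.15004723 405.97145263  83.16147828]
jy [ 576.9985296  -445.57672027   82.97530806]
cup [630.78096398 428.51778847  93.24164386]
```

View pics/topcrop.png

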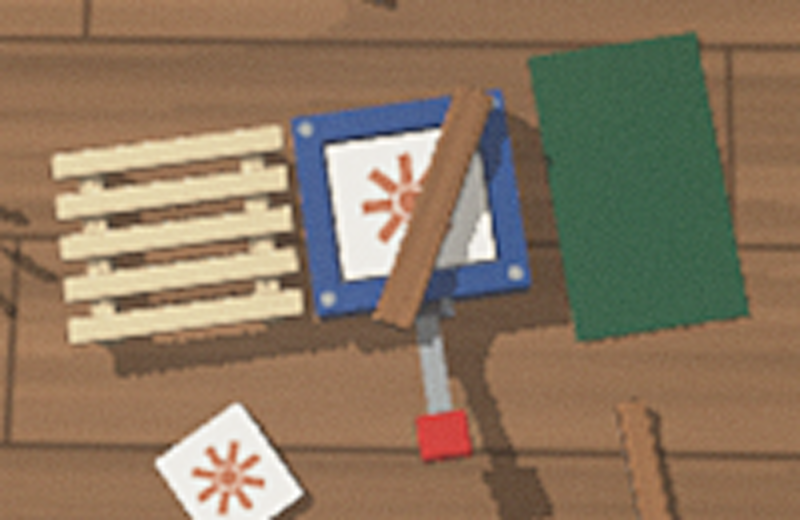

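The crop shows the bar running from about (395,320) to (475,90), across the mould with corners (292,118), (318,318), (531,290) and (502,92). The rack is on the left and the mat on the right. I'll move above the bar now.

Emit:
{"name": "play_rows", "arguments": {"moves": [[0.034, 0.049, -0.01, 0, 0, -0.0285, 0], [0.034, 0.049, -0.01, 0, 0, -0.0285, 0], [0.034, 0.049, -0.01, 0, 0, -0.0285, 0], [0.034, 0.049, -0.01, 0, 0, -0.0285, 0], [0.034, 0.049, -0.01, 0, 0, -0.0285, 0]]}}

```text
t: 0.6
ee_pos: [367.7, -328.5, 188.0]
orientation: [0.998, 0.063, -0.0, -0.0]
force: [-0.1, 0.1, 0.2]
finger_gap: 85.3
grip_force: 0.0
```

Emit:
{"name": "play_rows", "arguments": {"moves": [[0.034, 0.049, -0.01, 0, 0, -0.0285, 0], [0.034, 0.049, -0.01, 0, 0, -0.0285, 0], [0.034, 0.049, -0.01, 0, 0, -0.0285, 0], [0.034, 0.049, -0.01, 0, 0, -0.0285, 0], [0.034, 0.049, -0.01, 0, 0, -0.0285, 0]]}}

```text
t: 1.1
ee_pos: [503.8, -132.5, 148.1]
orientation: [0.997, -0.079, -0.0, -0.0]
force: [0.5, -1.5, 0.4]
finger_gap: 85.0
grip_force: 0.0
```

Emit:
{"name": "play_rows", "arguments": {"moves": [[0.034, 0.049, -0.005, 0, 0, -0.0285, 0], [0.034, 0.049, 0, 0, 0, -0.0285, 0], [0.034, 0.049, 0, 0, 0, -0.0285, 0], [0, 0, 0, 0, 0, 0, 0], [0, 0, 0, 0, 0, 0, 0]]}}

```text
t: 1.6
ee_pos: [584.6, -16.0, 144.0]
orientation: [0.987, -0.162, -0.001, 0.0]
force: [-0.3, 0.1, -0.5]
finger_gap: 85.5
grip_force: 0.0
```

```bash
python3 - <<'E'
from h import *
im=cv2.imread("pics/top0.png");c=cam("top")
H,S,V=cv2.split(cv2.cvtColor(im,cv2.COLOR_BGR2HSV));v,u=np.mgrid[:400,:640]
m=((H>100)&(H<130)&(S>100)&(abs(u-323)<35)&(abs(v-202)<35))
P=np.argwhere(m)[:,::-1];hull=cv2.convexHull(P.astype(np.int32))[:,0]
print("press",rect(c,hull,48))
o=arm.get_obs();print(o["ee_pos"],o["force"])
c=cam("wrist");im,d=arm.read_camera("wrist");cv2.imwrite("pics/w1.png",im[:,:,::-1]);np.save("pics/w1.npy",d)
W=cloud(c,d);Z=W[...,2]
k=(Z>60)&(Z<80)&(d>0)&(abs(W[...,0]-584)<110)&(abs(W[...,1]+16)<60)
print("bar",rect(c,biggest(k),72),np.median(Z[k]))
E
```

```text
press [array([591.5,   0.6], dtype=float32), (153.8, -81.3), (146.0, 8.7)]
[584.55066233 -15.96443742 143.98266892] [-0.28322411  0.05551323 -0.49914301]
bar [array([587.3, -16.8], dtype=float32), (179.0, -18.7), (27.9, 71.3)] 72.99190040670427
```

View pics/w1.png

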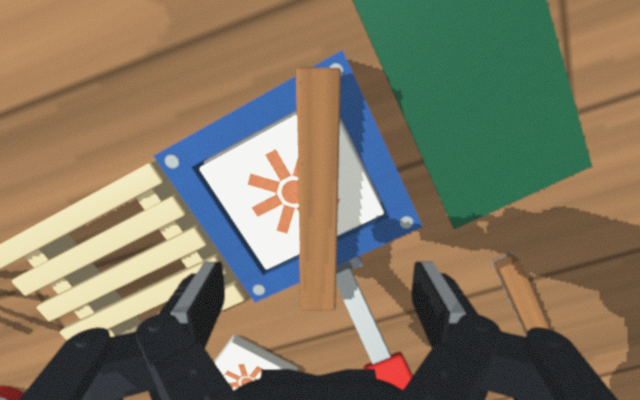

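The wrist view shows the bar midway between the open fingers at column 318, aligned with the tool, with the mould, rack and mat around it. Next I'll descend and grip.

Emit:
{"name": "play_rows", "arguments": {"moves": [[0.0015, -0.0005, -0.05, 0, 0, 0, 0], [0, 0, -0.03, 0, 0, 0, 0], [0, 0, -0.00875, 0, 0, 0, 0], [0, 0, 0, 0, 0, 0, 0], [0, 0, 0, 0, 0, 0, 1]]}}

```text
t: 2.15
ee_pos: [586.8, -18.2, 75.2]
orientation: [0.987, -0.163, 0.001, 0.0]
force: [0.2, -0.3, 0.3]
finger_gap: 73.1
grip_force: 0.0
```

Emit:
{"name": "play_rows", "arguments": {"moves": [[0, 0, 0, 0, 0, 0, 1], [0, 0, 0, 0, 0, 0, 1], [0, 0, 0, 0, 0, 0, 1], [0, 0, 0, 0, 0, 0, 1], [0, 0, 0, 0, 0, 0, 1]]}}

```text
t: 2.65
ee_pos: [586.0, -17.2, 73.8]
orientation: [0.987, -0.163, 0.0, 0.0]
force: [0.1, 0.3, 0.2]
finger_gap: -0.0
grip_force: 0.0
```

Emit:
{"name": "play_rows", "arguments": {"moves": [[0, 0, 0, 0, 0, 0, 1], [0, 0, 0, 0, 0, 0, 1], [0, 0, 0, 0, 0, 0, 1]]}}

```text
t: 2.95
ee_pos: [586.0, -17.2, 73.7]
orientation: [0.987, -0.163, -0.0, -0.0]
force: [0.4, 0.4, -0.1]
finger_gap: 0.1
grip_force: 0.0
```

```bash
python3 - <<'E'
from h import *
o=arm.get_obs();print(o["ee_pos"],o["finger_gap"],o["force"])
im,d=arm.read_camera("wrist");cv2.imwrite("pics/w2.png",im[:,:,::-1])
E
```

```text
[585.95025353 -17.22570895  73.66339154] 0.09481798871574404 [ 0.43629698  0.39791969 -0.1253868 ]
```

View pics/w2.png

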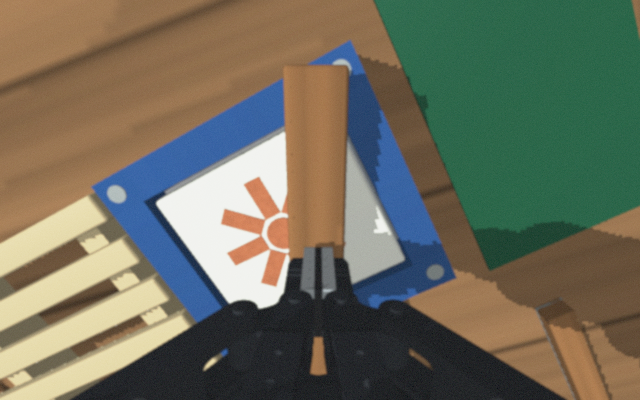

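The fingers have shut at about (318,255), on or over the bar, and the bar is still in place. I'll check the fingertip height from depth.

```bash
python3 - <<'E'
from h import *
c=cam("wrist");im,d=arm.read_camera("wrist");W=cloud(c,d)
for u,v in((312,250),(327,250),(312,262),(312,285),(318,200),(318,100),(300,290),(340,290)):print(u,v,d[v,u].round(1),W[v,u].round(1))
Z=W[...,2];k=(Z>60)&(Z<80)&(d>0)&(np.mgrid[:400,:640][0]<243)&(abs(W[...,1]+16)<60)
print("bar",rect(c,biggest(k),72),np.median(Z[k]))
ci=cam("top");im,d=arm.read_camera("top");np.save("pics/top1.npy",d);T=arm.camera_params("wrist")["tool_from_camera"];print(T)
E
```

```text
312 250 151.8 [597.3 -18.6  84.3]
327 250 151.7 [595.1 -25.1  84.4]
312 262 142.5 [596.8 -18.6  94.3]
312 285 125.7 [597.  -19.  111.9]
318 200 155.5 [615.8 -27.8  73.3]
318 100 141.7 [658.7 -42.3  72.4]
300 290 122.0 [598.8 -15.  115.7]
340 290 121.2 [594.6 -29.1 116.4]
bar [array([633.5, -32.6], dtype=float32), (81.9, -18.7), (27.8, 71.3)] 72.98650297677258
[[ 2.68973684e-04 -9.45873535e-01 -3.24535333e-01  8.38629434e+01]
 [ 9.99999963e-01  2.66326854e-04  5.25740936e-05  3.13807976e-01]
 [ 3.67040305e-05 -3.24535335e-01  9.45873572e-01 -1.46203220e+02]
 [ 0.00000000e+00  0.00000000e+00  0.00000000e+00  1.00000000e+00]]
```

Emit:
{"name": "play_rows", "arguments": {"moves": [[0, 0, -0.005, 0, 0, 0, 1], [0, 0, 0, 0, 0, 0, 1], [0, 0, 0, 0, 0, 0, 1]]}}

```text
t: 3.4
ee_pos: [585.8, -17.2, 69.5]
orientation: [0.987, -0.163, -0.0, -0.0]
force: [-0.1, -0.1, 0.1]
finger_gap: -0.2
grip_force: 0.1
```

Emit:
{"name": "play_rows", "arguments": {"moves": [[0, 0, -0.002, 0, 0, 0, 1], [0, 0, 0, 0, 0, 0, 1]]}}

```text
t: 3.6
ee_pos: [585.9, -17.2, 69.4]
orientation: [0.987, -0.163, -0.0, 0.0]
force: [-5.4, 0.4, 10.4]
finger_gap: 0.1
grip_force: 5.0
```

Emit:
{"name": "play_rows", "arguments": {"moves": [[0, 0, 0.03, 0, 0, 0, 0], [0, 0, 0, 0, 0, 0, 0], [0, 0, 0, 0, 0, 0, 0], [0, 0, 0, 0, 0, 0, 0], [0, 0, 0, 0, 0, 0, 0]]}}

```text
t: 4.1
ee_pos: [585.2, -17.1, 90.9]
orientation: [0.987, -0.163, -0.001, -0.0]
force: [0.1, 0.9, -0.0]
finger_gap: 71.9
grip_force: 0.0
```

Emit:
{"name": "play_rows", "arguments": {"moves": [[0, 0, 0, 0, 0, 0, 0], [0, 0, -0.035, 0, 0, 0, 0], [0, 0, -0.01, 0, 0, 0, 0], [0, 0, 0, 0, 0, 0, 0], [0, 0, 0, 0, 0, 0, 0]]}}

```text
t: 4.6
ee_pos: [586.1, -17.3, 56.4]
orientation: [0.987, -0.163, -0.0, -0.0]
force: [-0.4, -0.4, -0.6]
finger_gap: 85.4
grip_force: 0.0
```

Emit:
{"name": "play_rows", "arguments": {"moves": [[0, 0, -0.005, 0, 0, 0, 0], [0, 0, -0.005, 0, 0, 0, 0], [0, 0, 0, 0, 0, 0, 0]]}}

```text
t: 4.9
ee_pos: [585.7, -17.2, 47.8]
orientation: [0.987, -0.163, -0.0, -0.0]
force: [-1.1, -0.2, -0.0]
finger_gap: 85.3
grip_force: 0.0
```

Emit:
{"name": "play_rows", "arguments": {"moves": [[0, 0, 0, 0, 0, 0, 1], [0, 0, 0, 0, 0, 0, 1], [0, 0, 0, 0, 0, 0, 1], [0, 0, 0, 0, 0, 0, 1], [0, 0, 0, 0, 0, 0, 1]]}}

```text
t: 5.4
ee_pos: [586.4, -17.3, 48.5]
orientation: [0.987, -0.163, 0.0, 0.0]
force: [0.8, 0.5, -0.6]
finger_gap: 27.0
grip_force: 59.5
```

Emit:
{"name": "play_rows", "arguments": {"moves": [[0, 0, 0, 0, 0, 0, 1], [0, 0, 0, 0, 0, 0, 1]]}}

```text
t: 5.6
ee_pos: [586.4, -17.4, 48.5]
orientation: [0.987, -0.163, 0.0, 0.0]
force: [0.1, 0.5, 3.4]
finger_gap: 26.6
grip_force: 60.1
```

Emit:
{"name": "play_rows", "arguments": {"moves": [[0, 0, 0.025, 0, 0, 0, 1], [0, 0, 0.05, 0, 0, 0, 1], [0.00875, -0.0475, 0, 0, 0, 0.0625, 1], [0.00875, -0.0475, 0, 0, 0, 0.0625, 1], [0.00875, -0.0475, 0, 0, 0, 0.0625, 1]]}}

```text
t: 6.1
ee_pos: [606.8, -132.1, 107.9]
orientation: [1.0, 0.027, -0.0, -0.0]
force: [0.7, 0.8, -1.9]
finger_gap: 27.1
grip_force: 59.6
```

Emit:
{"name": "play_rows", "arguments": {"moves": [[0.00875, -0.0475, 0, 0, 0, 0.0625, 1], [0, 0, -0.05, 0, 0, 0, 1], [0, 0, -0.05, 0, 0, 0, 1], [0, 0, -0.0125, 0, 0, 0, 1], [0, 0, 0, 0, 0, 0, 1]]}}

```text
t: 6.6
ee_pos: [611.8, -168.1, 15.5]
orientation: [0.996, 0.086, -0.003, -0.002]
force: [0.1, 0.1, -0.7]
finger_gap: 26.8
grip_force: 59.6
```

Emit:
{"name": "play_rows", "arguments": {"moves": [[0, 0, -0.01, 0, 0, 0, 1], [0, 0, -0.003, 0, 0, 0, 1], [0, 0, 0, 0, 0, 0, 1]]}}

```text
t: 6.9
ee_pos: [614.8, -169.4, 8.9]
orientation: [0.996, 0.086, 0.001, 0.0]
force: [-0.6, 0.5, -0.6]
finger_gap: 26.9
grip_force: 59.6
```

Emit:
{"name": "play_rows", "arguments": {"moves": [[0, 0, -0.004, 0, 0, 0, 1], [0, 0, 0, 0, 0, 0, 1], [0, 0, 0, 0, 0, 0, 1]]}}

```text
t: 7.2
ee_pos: [614.1, -169.2, 4.7]
orientation: [0.996, 0.086, 0.0, 0.0]
force: [0.1, 0.4, -0.5]
finger_gap: 27.1
grip_force: 59.6
```

Emit:
{"name": "play_rows", "arguments": {"moves": [[0, 0, -0.0015, 0, 0, 0, 1], [0, 0, 0, 0, 0, 0, 1]]}}

```text
t: 7.4
ee_pos: [614.2, -169.4, 3.5]
orientation: [0.996, 0.086, 0.0, 0.0]
force: [0.2, -0.1, -0.3]
finger_gap: 26.8
grip_force: 59.8
```

Emit:
{"name": "play_rows", "arguments": {"moves": [[0, 0, -0.0008, 0, 0, 0, 1], [0, 0, 0, 0, 0, 0, 0], [0, 0, 0, 0, 0, 0, 0], [0, 0, 0, 0, 0, 0, 0], [0, 0, 0, 0, 0, 0, 0]]}}

```text
t: 7.9
ee_pos: [613.9, -169.3, 2.6]
orientation: [0.996, 0.086, -0.0, -0.0]
force: [0.4, 0.2, -0.1]
finger_gap: 82.5
grip_force: 0.0
```

Emit:
{"name": "play_rows", "arguments": {"moves": [[0, 0, 0.02, 0, 0, 0, 0], [0, 0, 0.06, 0, 0, 0, 0], [0, 0, 0.06, 0, 0, 0, 0], [0, 0, 0, 0, 0, 0, 0], [0, 0, 0, 0, 0, 0, 0]]}}

```text
t: 8.4
ee_pos: [615.5, -170.0, 117.8]
orientation: [0.996, 0.086, 0.002, 0.001]
force: [-0.5, 0.4, -0.6]
finger_gap: 85.5
grip_force: 0.0
```

```bash
python3 - <<'E'
from h import *
o=arm.get_obs();c=cam("wrist");im,d=arm.read_camera("wrist");cv2.imwrite("pics/w3.png",im[:,:,::-1])
W=cloud(c,d);Z=W[...,2];k=(Z>18)&(Z<40)&(d>0)&(abs(W[...,0]-614)<130)&(abs(W[...,1]+169)<50)
print(o["ee_pos"],"bar",rect(c,biggest(k),27),np.median(Z[k]))
H,S,V=cv2.split(cv2.cvtColor(im[:,:,::-1].copy(),cv2.COLOR_BGR2HSV))
print("mat",rect(c,biggest((H>50)&(H<90)&(S>80)),3))
E
```

```text
[ 615.45901513 -169.95244168  117.82006437] bar [array([ 615.2, -169.4], dtype=float32), (27.9, -80.1), (178.5, 9.9)] 28.06721277179112
mat [array([ 617.1, -169.1], dtype=float32), (130.0, -80.2), (219.4, 9.8)]
```

Emit:
{"name": "play_rows", "arguments": {"moves": [[-0.0217, 0.0164, 0, 0, 0, 0.0705, 1], [-0.0217, 0.0164, 0, 0, 0, 0.0705, 1], [-0.0217, 0.0164, 0, 0, 0, 0.0705, 1], [-0.0217, 0.0164, 0, 0, 0, 0.0705, 1], [-0.0217, 0.0164, 0, 0, 0, 0.0705, 1]]}}

```text
t: 8.95
ee_pos: [525.0, -102.5, 112.7]
orientation: [0.904, 0.428, -0.001, -0.002]
force: [-0.1, 0.0, -0.8]
finger_gap: 12.5
grip_force: 0.0
```

Emit:
{"name": "play_rows", "arguments": {"moves": [[-0.0217, 0.0164, 0, 0, 0, 0.0705, 1], [-0.0217, 0.0164, 0, 0, 0, 0.0705, 1], [-0.0217, 0.0164, 0, 0, 0, 0.0705, 1], [-0.0217, 0.0164, 0, 0, 0, 0.0705, 1], [-0.0217, 0.0164, 0, 0, 0, 0.0705, 1]]}}

```text
t: 9.45
ee_pos: [438.2, -37.0, 112.9]
orientation: [0.701, 0.713, -0.001, -0.002]
force: [-0.2, -0.7, -1.1]
finger_gap: 0.1
grip_force: 0.0
```

Emit:
{"name": "play_rows", "arguments": {"moves": [[-0.0217, 0.0164, 0, 0, 0, 0.0705, 1], [0, 0, -0.02, 0, 0, 0, 1], [0, 0, 0, 0, 0, 0, 1], [0, 0, 0, 0, 0, 0, 1]]}}

```text
t: 9.85
ee_pos: [422.1, -24.7, 97.8]
orientation: [0.651, 0.759, -0.001, -0.001]
force: [-0.6, 0.3, 0.4]
finger_gap: 0.1
grip_force: 0.0
```

```bash
python3 - <<'E'
from h import *
o=arm.get_obs();c=cam("wrist");im,d=arm.read_camera("wrist");cv2.imwrite("pics/w4.png",im[:,:,::-1])
print(o["ee_pos"],o["force"],o["q"].round(2))
Rt=R.from_quat(o["orientation"]).as_matrix();print("yaw",np.degrees(np.arctan2(Rt[1,0],Rt[0,0])))
E
```

```text
[422.09142284 -24.65428665  97.75669543] [-0.63328933  0.28144161  0.38028104] [-0.35 -0.09  2.13  0.    1.11 -0.5 ]
yaw 98.74510732995134
```

View pics/w4.png

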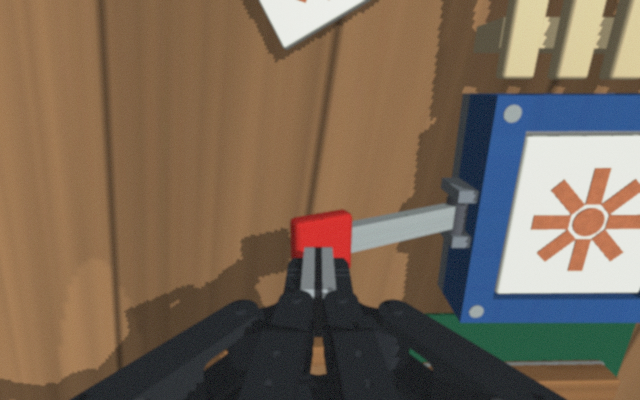

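The wrist view shows the shut fingertips over the red pad at (320,245), with the lever arm running to the mould on the right. Next I'll press down along the lever's arc.

Emit:
{"name": "play_rows", "arguments": {"moves": [[0, 0, -0.018, 0, 0, 0, 1], [0, 0, -0.005, 0, 0, 0, 1], [-0.0025, -0.0004, -0.008, 0, 0, 0, 1], [-0.0025, -0.0004, -0.008, 0, 0, 0, 1], [0, 0, 0, 0, 0, 0, 1]]}}

```text
t: 10.4
ee_pos: [419.4, -26.1, 67.8]
orientation: [0.651, 0.759, -0.0, 0.0]
force: [0.3, -0.2, 1.1]
finger_gap: -0.0
grip_force: 0.0
```

Emit:
{"name": "play_rows", "arguments": {"moves": [[-0.0025, -0.0004, -0.008, 0, 0, 0, 1], [-0.0025, -0.0004, -0.008, 0, 0, 0, 1], [-0.0025, -0.0004, -0.008, 0, 0, 0, 1], [0, 0, 0, 0, 0, 0, 1]]}}

```text
t: 10.8
ee_pos: [413.9, -26.8, 48.6]
orientation: [0.651, 0.759, 0.0, 0.001]
force: [0.3, -0.5, 1.2]
finger_gap: 0.0
grip_force: 0.3
```

```bash
python3 - <<'E'
from h import *
o=arm.get_obs();c=cam("wrist");im,d=arm.read_camera("wrist");cv2.imwrite("pics/w5.png",im[:,:,::-1])
print(o["ee_pos"],o["force"])
W=cloud(c,d);H,S,V=cv2.split(cv2.cvtColor(im[:,:,::-1].copy(),cv2.COLOR_BGR2HSV))
v,u=np.mgrid[:400,:640]
k=((H<6)|(H>174))&(S>170)&(V>120)&(abs(u-318)<80)&(v>150)&(d>0)
P=W[k];print(k.sum(),P.min(0),P.max(0),np.median(P,0))
t=(abs(u-590)<40)&(abs(v-220)<60);print("tile z",np.median(W[t],0))
E
```

```text
[413.86511782 -26.76411709  48.63427356] [ 0.33346422 -0.4747718   1.20756444]
1994 [395.72892432 -32.46014828   0.50403522] [431.77228568  -7.00646953  56.37852871] [412.71759862 -13.85906216  50.97739818]
tile z [537.96649316  15.27772764  49.7119516 ]
```

View pics/w5.png

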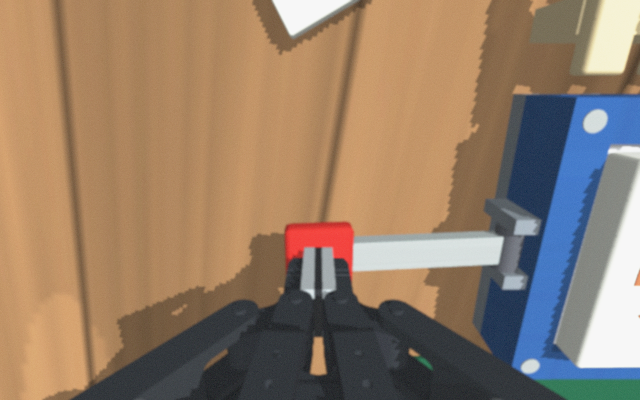

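The pad, now at z≈51 under the tip at (320,250), is following down, and the tile has risen above the rim at (605,260). I'll keep pressing to the stop.

Emit:
{"name": "play_rows", "arguments": {"moves": [[-0.002, -0.0003, -0.008, 0, 0, 0, 1], [-0.001, 0, -0.008, 0, 0, 0, 1], [0, 0, 0, 0, 0, 0, 1], [0, 0, 0, 0, 0, 0, 1]]}}

```text
t: 11.25
ee_pos: [410.5, -26.8, 35.6]
orientation: [0.651, 0.759, -0.0, -0.0]
force: [1.2, 0.1, 1.6]
finger_gap: 0.1
grip_force: 0.6
```

Emit:
{"name": "play_rows", "arguments": {"moves": [[0, 0, -0.0025, 0, 0, 0, 1], [0, 0, 0, 0, 0, 0, 1], [0, 0, 0, 0, 0, 0, 1]]}}

```text
t: 11.55
ee_pos: [410.6, -26.8, 33.6]
orientation: [0.651, 0.759, -0.0, -0.0]
force: [0.0, 0.5, 4.7]
finger_gap: -0.1
grip_force: 1.9
```

Emit:
{"name": "play_rows", "arguments": {"moves": [[0, 0, -0.0015, 0, 0, 0, 1], [0, 0, 0, 0, 0, 0, 1], [0, 0, 0, 0, 0, 0, 1]]}}

```text
t: 11.85
ee_pos: [410.7, -26.8, 32.8]
orientation: [0.651, 0.759, -0.0, -0.0]
force: [-3.3, 1.3, 9.2]
finger_gap: -0.1
grip_force: 5.0
```

Emit:
{"name": "play_rows", "arguments": {"moves": [[0, 0, -0.0015, 0, 0, 0, 1], [0, 0, 0, 0, 0, 0, 1], [0, 0, 0, 0, 0, 0, 1]]}}

```text
t: 12.15
ee_pos: [410.9, -26.8, 32.6]
orientation: [0.651, 0.759, -0.0, -0.0]
force: [-6.4, 2.2, 21.7]
finger_gap: 0.1
grip_force: 10.6
```

The lever is at its stop: 22 N with no further travel. I'll lift off and move to behind the tile with the fingers partly open.

Emit:
{"name": "play_rows", "arguments": {"moves": [[0, 0, 0.04, 0, 0, 0, 1], [0, 0, 0.06, 0, 0, 0, 0.35], [0.048, -0.0124, 0, 0, 0, 0, 0.35], [0.048, -0.0124, 0, 0, 0, 0, 0.35], [0.048, -0.0124, 0, 0, 0, 0, 0.35]]}}

```text
t: 12.65
ee_pos: [526.9, -56.8, 111.6]
orientation: [0.651, 0.759, 0.0, 0.0]
force: [0.3, -0.1, -0.0]
finger_gap: 55.3
grip_force: 0.0
```

Emit:
{"name": "play_rows", "arguments": {"moves": [[0.048, -0.0124, 0, 0, 0, 0, 0.35], [0.048, -0.0124, 0, 0, 0, 0, 0.35], [0, 0, 0, 0, 0, 0, 0.35], [0, 0, 0, 0, 0, 0, 0.35]]}}

```text
t: 13.05
ee_pos: [601.9, -76.2, 109.6]
orientation: [0.651, 0.759, -0.001, -0.001]
force: [-0.1, 0.3, 0.9]
finger_gap: 55.3
grip_force: 0.0
```

```bash
cat > look.py <<'E'
from h import *
import sys
o=arm.get_obs();c=cam("wrist");im,d=arm.read_camera("wrist");cv2.imwrite(sys.argv[1],im[:,:,::-1])
W=cloud(c,d);Z=W[...,2];H,S,V=cv2.split(cv2.cvtColor(im[:,:,::-1].copy(),cv2.COLOR_BGR2HSV))
print(o["t"],o["ee_pos"].round(1),o["force"].round(1),o["finger_gap"])
A=np.radians(8.7);M=np.array([[np.cos(A),np.sin(A)],[-np.sin(A),np.cos(A)]])
P=(W[...,:2]-[591.5,.6])@M.T
ok=(d>0)&(abs(P[...,0])<75)
t=ok&(Z>56)&(Z<76)&(S<70)&(V>150)&(abs(P[...,1])<270)
if t.sum()>200:
    b=biggest(t);z=np.median(Z[t]);r=rect(c,b,z);print("tile",r,"topz",z.round(1),"mould xy",(M@(r[0]-[591.5,.6])).round(1))
k=ok&(Z>30)&(P[...,1]>80)&(P[...,1]<270)&(S>40)
if k.any():q=P[k];print("rack z",np.median(Z[k]),"mould x",np.percentile(q[:,0],[.5,99.5]),"y",np.percentile(q[:,1],[.5,99.5]))
f=(d>0)&(d<230)&(V<120)&(S<80)&(np.mgrid[:400,:640][0]<320)
f=(d>0)&(d<175)&(np.mgrid[:400,:640][0]<300)
if f.any():
    for s in(slice(0,318),slice(318,640)):
        g=f.copy();g[:]=0;g[:,s]=f[:,s]
        if g.any():v=np.argwhere(g);top=v[v[:,0]<=v[:,0].min()+4];print("finger px",top.mean(0),"z",Z[tuple(top.T)].min(),"P",P[tuple(top.T)].mean(0))
E
python3 look.py pics/w6.png
```

```text
13.05 [601.9 -76.2 109.6] [-0.1  0.3  0.9] 55.34904464582885
tile [array([594.9,  -3.9], dtype=float32), (99.3, -81.2), (99.4, 8.8)] topz 70.0 mould xy [ 2.7 -5. ]
finger px [  2.00218818 271.47702407] z 68.06027037420012 P [-24.60129792  43.74242917]
finger px [  2.00371058 371.47124304] z 67.57923247749389 P [24.93284805 43.78081921]
```

View pics/w6.png

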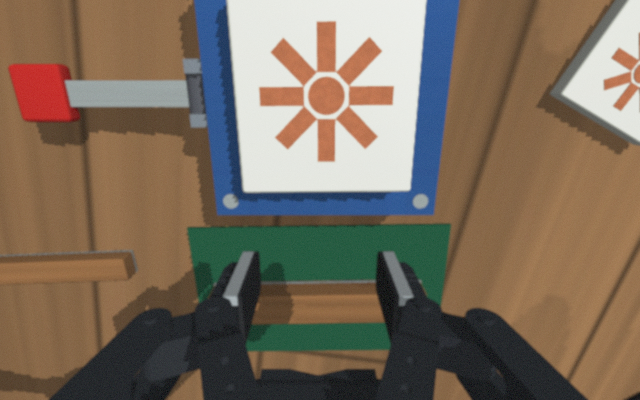

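The wrist view shows the tile raised (top z≈70) and square, with its near edge at row 190. The fingers are behind it at about (245,255) and (392,255), over the mat. Next I'll descend and start pushing.

Emit:
{"name": "play_rows", "arguments": {"moves": [[0.001, 0, -0.05, 0, 0, 0, 0.35], [0, 0, -0.02, 0, 0, 0, 0.35], [0, 0, -0.008, 0, 0, 0, 0.35], [0, 0, 0, 0, 0, 0, 0.35]]}}

```text
t: 13.5
ee_pos: [602.1, -75.9, 47.9]
orientation: [0.651, 0.759, -0.0, -0.001]
force: [0.3, 0.1, 0.9]
finger_gap: 55.3
grip_force: 0.0
```

Emit:
{"name": "play_rows", "arguments": {"moves": [[-0.00095, 0.0062, 0, 0, 0, 0, 0.35], [-0.00095, 0.0062, 0, 0, 0, 0, 0.35], [-0.00095, 0.0062, 0, 0, 0, 0, 0.35], [-0.00095, 0.0062, 0, 0, 0, 0, 0.35], [0, 0, 0, 0, 0, 0, 0.35]]}}

```text
t: 14.0
ee_pos: [601.2, -56.2, 49.6]
orientation: [0.651, 0.759, 0.0, 0.001]
force: [1.0, -1.9, 0.9]
finger_gap: 55.5
grip_force: 0.8
```

```bash
python3 look.py pics/w7.png
```

```text
14.0 [601.2 -56.2  49.6] [ 1.  -1.9  0.9] 55.51236803715538
tile [array([594.2,   3.9], dtype=float32), (98.1, -81.2), (98.3, 8.8)] topz 70.0 mould xy [3.2 2.9]
finger px [  2.00441919 158.57638889] z -1.5564408975839115 P [-73.3672917   57.71974284]
finger px [  1.99812383 478.27454659] z -0.9179599881724414 P [74.70405287 57.6524615 ]
```

View pics/w7.png

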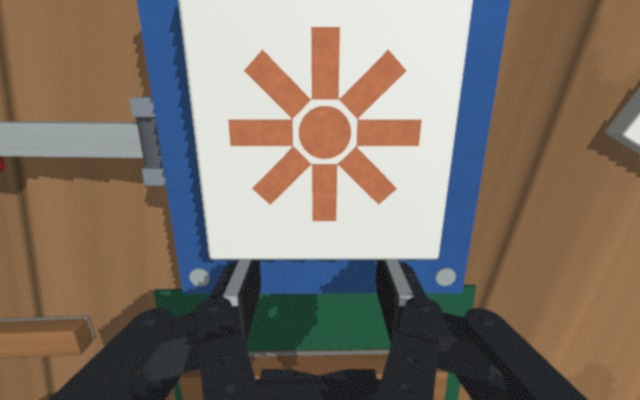

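The fingers touch the tile's near edge at row 260, symmetric about its centre (325,130). Next I'll push on along the mould's y.

Emit:
{"name": "play_rows", "arguments": {"moves": [[-0.00095, 0.0062, -0.0018, 0, 0, 0, 0.35], [-0.00095, 0.0062, 0, 0, 0, 0, 0.35], [-0.00095, 0.0062, 0, 0, 0, 0, 0.35], [-0.00095, 0.0062, 0, 0, 0, 0, 0.35], [-0.00095, 0.0062, 0, 0, 0, 0, 0.35]]}}

```text
t: 14.55
ee_pos: [596.8, -31.5, 47.5]
orientation: [0.651, 0.759, 0.0, 0.0]
force: [1.2, -5.3, 4.6]
finger_gap: 55.5
grip_force: 2.5
```

Emit:
{"name": "play_rows", "arguments": {"moves": [[-0.00095, 0.0062, 0, 0, 0, 0, 0.35], [-0.00095, 0.0062, 0, 0, 0, 0, 0.35], [-0.00095, 0.0062, 0, 0, 0, 0, 0.35], [-0.00095, 0.0062, 0, 0, 0, 0, 0.35], [0, 0, 0, 0, 0, 0, 0.35]]}}

```text
t: 15.05
ee_pos: [593.0, -10.6, 46.8]
orientation: [0.651, 0.759, 0.0, -0.001]
force: [0.9, -1.1, 1.6]
finger_gap: 55.5
grip_force: 0.7
```

```bash
python3 look.py pics/w8.png
```

```text
15.05 [593.  -10.6  46.8] [ 0.9 -1.1  1.6] 55.47739526160847
tile [array([586.6,  49.4], dtype=float32), (97.3, -81.2), (98.3, 8.8)] topz 70.0 mould xy [ 2.5 49. ]
rack z 45.4814619140966 mould x [-66.36048076  72.22252458] y [ 80.04472273 102.8927345 ]
finger px [  1.99936829 158.43777637] z -0.8948590564517929 P [-74.79921956 104.08512147]
finger px [  2.00311526 478.31962617] z -1.162837920371885 P [ 72.96305796 103.62496574]
```

Emit:
{"name": "play_rows", "arguments": {"moves": [[-0.0007, 0.0045, 0, 0, 0, 0, 0.35], [-0.0007, 0.0045, 0, 0, 0, 0, 0.35], [-0.0007, 0.0045, 0, 0, 0, 0, 0.35], [-0.0007, 0.0045, 0, 0, 0, 0, 0.35], [-0.0007, 0.0045, 0, 0, 0, 0, 0.35]]}}

```text
t: 15.6
ee_pos: [590.7, 6.3, 47.3]
orientation: [0.651, 0.759, -0.0, 0.0]
force: [0.2, -3.5, 1.9]
finger_gap: 55.4
grip_force: 1.7
```

Emit:
{"name": "play_rows", "arguments": {"moves": [[-0.0007, 0.0045, 0, 0, 0, 0, 0.35], [-0.0007, 0.0045, 0, 0, 0, 0, 0.35], [-0.0007, 0.0045, 0, 0, 0, 0, 0.35], [-0.0007, 0.0045, 0, 0, 0, 0, 0.35], [0, 0, 0, 0, 0, 0, 0.35]]}}

```text
t: 16.1
ee_pos: [588.3, 21.4, 47.1]
orientation: [0.651, 0.759, 0.0, -0.0]
force: [-0.1, -1.4, 1.1]
finger_gap: 55.4
grip_force: 0.5
```

```bash
python3 look.py pics/w9.png
```

```text
16.1 [588.3  21.4  47.1] [-0.1 -1.4  1.1] 55.4183778634439
tile [array([582.8,  81. ], dtype=float32), (99.7, -81.2), (101.5, 8.8)] topz 67.3 mould xy [ 3.6 80.8]
rack z 66.13689852593296 mould x [-65.97121604  72.02275649] y [ 80.58384884 134.91361013]
finger px [  2.00189514 158.72962729] z -0.7381341605403975 P [-73.05747893 136.55877431]
finger px [  1.99813084 478.52834891] z -0.9064617782416633 P [ 74.17862717 136.73395489]
```

View pics/w9.png

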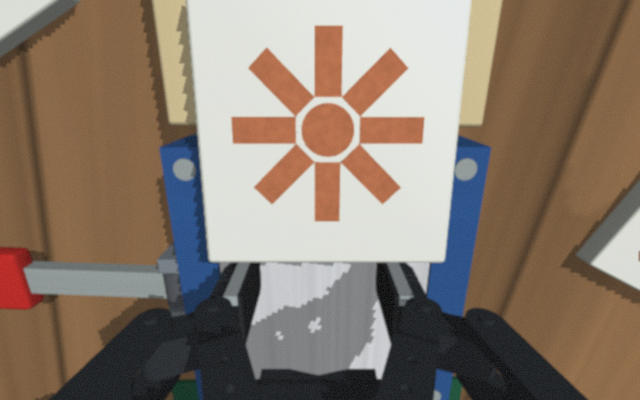

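The tile is bridging onto the rack: its near edge is at row 262, centred and square, and the lever is still down. I'll keep pushing.

Emit:
{"name": "play_rows", "arguments": {"moves": [[-0.00085, 0.0056, 0, 0, 0, 0, 0.35], [-0.00085, 0.0056, 0, 0, 0, 0, 0.35], [-0.00085, 0.0056, 0, 0, 0, 0, 0.35], [-0.00085, 0.0056, 0, 0, 0, 0, 0.35], [-0.00085, 0.0056, 0, 0, 0, 0, 0.35]]}}

```text
t: 16.65
ee_pos: [584.8, 43.4, 47.0]
orientation: [0.651, 0.759, -0.0, -0.0]
force: [-1.0, -1.7, -1.0]
finger_gap: 55.6
grip_force: 0.7
```

Emit:
{"name": "play_rows", "arguments": {"moves": [[-0.00085, 0.0056, 0, 0, 0, 0, 0.35], [-0.00085, 0.0056, 0, 0, 0, 0, 0.35], [-0.00085, 0.0056, 0, 0, 0, 0, 0.35], [-0.00085, 0.0056, 0, 0, 0, 0, 0.35], [-0.00085, 0.0056, 0, 0, 0, 0, 0.35]]}}

```text
t: 17.15
ee_pos: [581.6, 65.7, 47.2]
orientation: [0.651, 0.759, -0.0, -0.0]
force: [0.0, -1.4, -0.9]
finger_gap: 55.7
grip_force: 0.7
```

Emit:
{"name": "play_rows", "arguments": {"moves": [[-0.0008, 0.005, 0, 0, 0, 0, 0.35], [-0.0008, 0.005, 0, 0, 0, 0, 0.35], [-0.0008, 0.005, -0.003, 0, 0, 0, 0.35], [-0.0008, 0.005, 0, 0, 0, 0, 0.35], [0, 0, 0, 0, 0, 0, 0.35]]}}

```text
t: 17.65
ee_pos: [579.5, 81.8, 45.2]
orientation: [0.651, 0.759, 0.001, 0.0]
force: [0.6, -0.5, 1.2]
finger_gap: 55.5
grip_force: 0.7
```

```bash
python3 look.py pics/w10.png
```

```text
17.65 [579.5  81.8  45.2] [ 0.6 -0.5  1.2] 55.53952488753288
tile [array([573.5, 142.4], dtype=float32), (98.6, -81.2), (98.4, 8.8)] topz 63.0 mould xy [  3.7 142.9]
rack z 63.539815244600874 mould x [-65.79476665  72.13927189] y [ 81.62386971 194.99543584]
finger px [  2.00126183 158.58422713] z -1.1470688100933444 P [-73.53290574 197.72190784]
finger px [  1.99937578 478.54806492] z -1.078387098464276 P [ 73.90086569 197.43291077]
```

Emit:
{"name": "play_rows", "arguments": {"moves": [[-0.0008, 0.0054, 0, 0, 0, 0, 0.35], [-0.0008, 0.0054, 0, 0, 0, 0, 0.35], [-0.0008, 0.0054, 0, 0, 0, 0, 0.35], [-0.0008, 0.0054, 0, 0, 0, 0, 0.35], [-0.0008, 0.0054, 0, 0, 0, 0, 0.35]]}}

```text
t: 18.2
ee_pos: [575.9, 103.2, 44.9]
orientation: [0.651, 0.759, -0.0, 0.0]
force: [0.8, -4.1, 2.2]
finger_gap: 55.8
grip_force: 1.9
```

Emit:
{"name": "play_rows", "arguments": {"moves": [[0, 0, 0, 0, 0, 0, 0.35], [0.001, -0.008, 0, 0, 0, 0, 0.35], [0.002, -0.015, 0.01, 0, 0, 0, 0.35], [0, 0, 0.06, 0, 0, 0, 0.35], [0, -0.02, 0.06, 0, 0, 0, 0.35]]}}

```text
t: 18.7
ee_pos: [576.8, 68.8, 148.2]
orientation: [0.651, 0.759, -0.001, -0.002]
force: [1.5, -0.9, 1.0]
finger_gap: 55.6
grip_force: 0.0
```

Emit:
{"name": "play_rows", "arguments": {"moves": [[-0.03, -0.05, 0.03, 0, 0, 0, 0.35], [-0.03, -0.05, 0.03, 0, 0, 0, 0.35], [-0.03, -0.05, 0.03, 0, 0, 0, 0.35], [-0.03, -0.05, 0, 0, 0, 0, 0.35], [-0.03, -0.05, 0, 0, 0, 0, 0.35]]}}

```text
t: 19.2
ee_pos: [460.8, -127.8, 218.4]
orientation: [0.651, 0.759, 0.0, 0.001]
force: [0.6, -0.8, 0.0]
finger_gap: 55.4
grip_force: 0.0
```

Emit:
{"name": "play_rows", "arguments": {"moves": [[-0.02, -0.05, 0, 0, 0, 0, 0.35], [-0.02, -0.05, 0, 0, 0, 0, 0.35], [0, -0.05, 0, 0, 0, 0, 0.35], [0, -0.05, 0, 0, 0, 0, 0.35], [0, 0, 0, 0, 0, 0, 0.35]]}}

```text
t: 19.7
ee_pos: [428.5, -290.3, 217.3]
orientation: [0.653, 0.757, -0.0, 0.001]
force: [0.6, 0.3, 0.4]
finger_gap: 55.6
grip_force: 0.0
```

```bash
python3 - <<'E'
from h import *
o=arm.get_obs();print(o["t"],o["ee_pos"],o["force"])
c=cam("top");im,d=arm.read_camera("top");im=im[:,:,::-1].copy();W=cloud(c,d);Z=W[...,2]
H,S,V=cv2.split(cv2.cvtColor(im,cv2.COLOR_BGR2HSV));v,u=np.mgrid[:400,:640]
t=(S<60)&(V>150)&(Z>50)&(abs(u-264)<45)&(abs(v-208)<45)
print("tile",rect(c,biggest(t),62),np.median(Z[t]))
red=((H<6)|(H>174))&(S>170)&(V>120)&(abs(u-331)<20)&(abs(v-258)<20);print("pad",np.median(W[red],0))
b=(Z>15)&(u>350)&(u<412)&(v>150)&(v<245);print("bar",rect(c,biggest(b),27))
for n,m in(("jr",(168,190,240,262)),("jy",(465,498,192,220)),("cup",(145,195,160,200))):
    k=(Z>60)&(u>m[0])&(u<m[1])&(v>m[2])&(v<m[3]);print(n,np.median(W[k],0))
cv2.imwrite("pics/final.png",cv2.resize(im[150:280,220:420],None,fx=4,fy=4,interpolation=cv2.INTER_CUBIC))
E
```

```text
19.7 [ 428.54016965 -290.28782777  217.3078438 ] [0.6229346  0.30211715 0.40636496]
tile [array([568. , 170.4], dtype=float32), (110.4, -81.6), (101.6, 8.4)] 62.02880041280264
pad [411.93731359 -27.06274008  36.20100273]
bar [array([ 611.2, -166.5], dtype=float32), (33.1, -80.9), (180.2, 9.1)]
jr [439.01588917 406.11764108  82.77715496]
jy [ 568.31494656 -429.87799069   86.18837439]
cup [630.22386604 430.31712712  90.87256029]
```

View pics/final.png

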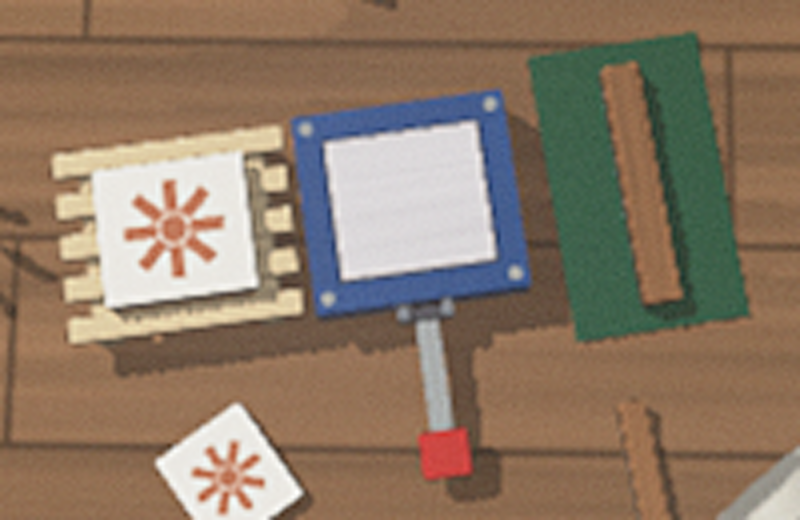

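The tile lies centred and square on the rack (centre (568,170), 8.4°), the bar lies lengthways on the mat, and the lever is fully down (pad z 36).

```bash
python3 -c "
from station import arm
print(arm.hand_in())"
```

```text
the job is handed in; nothing more can be done
None
```

I handed the job in at about 20 s of robot time: the bar lies lengthways on the mat, the lever is at its stop, and the tile lies flat and square on the rack. The tile tilted by a few degrees while crossing the 7 mm step down to the rack. The final top-camera reading for the yellow jar was about 18 mm off its first one; I put that down to the arm partly blocking the view and did not confirm it.

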